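# Cap the open coin tube at the cash desk

### The arm

A 6-joint arm with a two-finger parallel gripper is mounted at the origin on the work surface. World frame = base frame: x ahead of the robot, y to its left, z up, the work surface at z = 0. Lengths are in m, angles in rad, forces in N, time in s.
With the tool pointing down it reaches from about 0.375 to 0.9 m from the base axis. Payload 3.1 kg.
Tool frame: the origin (TCP) lies at the very end of the fingers, on their centre line; the grasp point (between the pads) lies 19 mm behind it; z points along the fingers, y is the line along which they close (so a half turn about z gives the same grasp; the last joint's range is limited). The gripper opens to 87 mm and grips with 3 to 60 N. Pads are 19 mm wide; open, the fingers measure 117 mm over their backs; the gripper's body (75 mm by 190 mm) begins 51 mm behind the grasp point.
Start: joints at [1.026, 0.527, 1.433, -0, 1.181, -0.178], TCP at [0.224, 0.584, 0.223] pointing down, gripper open.
Joint ranges: [-3.08, 3.08], [-0.75, 2.2], [0.22, 2.44], [-1.43, 4.57], [0, 2.65], [-2.85, 2.85]. Speed limits (rad/s): [2.79, 2.79, 3.14, 3.14, 3.14, 3.14].

### API

Orientations are given as a unit quaternion [x, y, z, w].
In Python, from rig import status, viewer, robot gives the robot as it stands.
- The arm moves only by the tool arm_command, never from a script. Its arguments are lists of equal length, an entry for each row: "delta_rot": the turn, a rotation vector about the tool's x, y, z in degrees, a list of three; "delta_pos": the shift along the tool's x, y, z in m, a list of three; "gripper": the closure, from -1 (fully open) to 1 (shut). In form: {"delta_rot": [[rx, ry, rz], ...], "delta_pos": [[dx, dy, dz], ...], "gripper": [gripper, ...]}. A call has 1 to 12 rows; each row is the pose to reach, as a shift and turn from the pose commanded when the call began, along the tool's axes at that moment; what a row does not reach only later rows make up. A row lasts 1/12 s, in which the tool goes at most 41.7 mm and 7.16 degrees, less where a joint would pass 70% of its speed; a pose out of reach is approached as far as the arm can. A call with a gripper value outside its range is refused whole. The fingers move at their own pace and stop on an object; "grip_force" is the grip in N (left out, the last holds). Time passes only in rows, so rows that repeat a pose let the fingers close. It gives the time, the measured TCP pose, the force, the opening and the grip force at its end, in the units of the state.
- status.get_obs(): the state, without advancing time (a new reading comes with each control period).
- viewer.camera(name): name is "scene" or "top" or "wrist"; returns a dict with "pixels" (480x640x3 uint8, blue, green, red), "fx", "fy", "cx", "cy" (pixels), "pose" (4x4, takes a point from camera to world coordinates); the wrist camera has in their place "mount" (4x4, takes a point from camera to tool coordinates, whose origin is the TCP and whose axes are the flange's). Camera axes: x right, y down, z forward; pixel columns grow to the right and rows downward; lengths in m; the calibration is good to about 2 mm. The wrist camera is an equidistant fisheye: a pixel r from the principal point sees the ray r / f radians off the axis. A picture is of the moment at which its call begins: read the wrist's pose just before it. There is no depth.
- robot.hand_in(): hands the job in; it is judged then, once.
The state is a dict: "time": time; "q": joint angles; "joint_velocities": joint speeds; "joint_torque": joint torques, N m; "position": TCP position; "tool_rot": TCP orientation; "ft_force": force on the tool from outside, world axes, zero at the start; "moment": the same for the moment, N m; "grip_width": finger opening in m; "grip_force": force on a finger pad.
Only numpy, scipy, OpenCV 4.12 (cv2) and the standard library are available. Lean on these libraries where they do the work, as an engineer would, in place of code of your own. Each camera call takes 0.05 s, during which the arm holds its last target. There are 200 camera calls.

### The job

One of the three coin tubes in the desk rack still stands open. Pick up the cap that fits it - the smaller of the two loose white caps on the desk, not the bigger one - set it squarely on the tube's mouth, press it straight down until it clicks over the nubs, and keep pressing until it is fully home. Finish while still holding the cap down with a steady, firm push, fingers on the cap, and leave the other things on the desk where they are.

Things in the scene. Friction and masses are not known exactly. Their poses are not given: they have to be found in the camera images.
- cap_center (a point): Centre (half-way up) of the loose cap that fits: white plastic, flat-topped, 42 mm across, 20 mm high, about 20 g, lying open side down on the desk. z axis up through the flat top, which is 10 mm above this point; the skirt's foot is 10 mm below. Hollow from below: 32.5 mm bore at a rounded lip inside the foot, flat inner top 16.3 mm above the foot.
- tube_mouth (a point): Centre of the mouth (top rim) of the open coin tube, 110 mm above the desk; z axis up. The tube is clear plastic, 30 mm across, full of brass coins, fixed upright in the rack. Height of cap_center above this point: +3 mm with the cap resting loose on the tube's nubs, -1 mm as it passes over them, -6.3 mm fully home (inner top on the rim).
- open_tube: The open tube; origin at the centre of its foot, 100 mm below its mouth, z up. Four springy nubs stand out 3.2 mm from its wall, 9 mm below the rim. Pressed straight down the cap takes about 7 to 12 N to get over them (up to 20 N if pushed off-centre); then the resistance drops to nothing for about 5 mm until the cap's inner top meets the rim, where it stops hard.
- rack: Black plastic desk rack, 84 mm (its x) by 236 mm (its y), 50 mm high, fixed; origin at the centre of its underside. It holds three tubes in a row along its y axis, 75 mm apart, in any order: the open one, one of the same size already capped (42 mm cap, its top 114 mm above the desk) and one thicker tube already capped (54 mm cap, its top 116 mm above the desk).
- big_cap_center (a point): Centre of the bigger loose cap, which is for the thicker tubes: white, 54 mm across, 24 mm high, flat on the desk. Leave it.
- marker_center (a point): Centre of a marker pen lying on the desk, 134 mm long along its x axis, 18 mm thick. Leave it.
- stamp_center (a point): Half-way up a hand stamp, 36 by 62 mm foot, 86 mm high with its knob. Leave it.
- coins_center (a point): Centre of a small stack of brass coins, 26 mm across, 22 mm high. Leave it.
- card_reader_center (a point): Centre of a black card reader lying flat, 155 mm (x) by 72 mm, 20 mm thick. Leave it.
- ticket_roll_center (a point): Centre of a roll of paper tickets lying flat, 60 mm across, 28 mm high. Leave it.

How it is judged:
On the way:
1. the fitting cap has been set squarely on the open tube's mouth, not yet pressed over the nubs (horizontal distance between cap_center and tube_mouth below 0.005 m and z of cap_center in the frame of tube_mouth between -0.002 and 0.006 m and angle between cap_center's own z axis and vertical below 0.2 rad).
At the end, for the whole second after the job is handed in: The smaller cap is snapped over the nubs and fully home on the open tube (cap_center at least 5 mm below the rim, within 4 mm of the tube's axis, tilted less than 0.08 rad), and the fingers still bear on the cap and push it onto the tube with more than 3 N (horizontal distance between cap_center and tube_mouth below 0.004 m and z of cap_center in the frame of tube_mouth below -0.005 m and angle between cap_center's own z axis and vertical below 0.08 rad and contact force between cap and open_tube above 3 N and contact force between the fingers and cap above 3 N); the arm keeps its last pose, push and grip.
It fails at once if another thing on the desk was moved by more than 30 mm (distance of any of big_cap_center, marker_center, stamp_center, coins_center, card_reader_center, ticket_roll_center from where it was at the start of the episode above 0.03 m).
It also fails if it takes over 58 s, if anything falls off the work surface, if the arm or the gripper's body presses on something with over 40 N, if the wrist force passes 120 N, or if a joint passes its speed limit or range.

## Working session

There is one attempt and no reset: what is moved stays moved. The work goes in short steps, Python scripts to look and compute and a tool call to move; the robot and the scene stay as the last step left them, time stands still between calls to the robot, and variables do not carry over. Pictures are saved under pics/ and viewed, at most 10 in all, crops included, and the job is handed in when it is done.

Besides the shell and the picture viewer there is one more tool, called after "Call:" in YAML: its name, and indented under it one key for each argument. arm_command: Moves the arm, as the interface text tells. Its arguments: {"type":"object","properties":{"delta_rot":{"type":"array","items":{"type":"array","items":{"type":"number"}}},"delta_pos":{"type":"array","items":{"type":"array","items":{"type":"number"}}},"gripper":{"type":"array","items":{"type":"number"}},"grip_force":{"type":"number"}},"required":["delta_rot","delta_pos","gripper"]}

```bash
mkdir -p pics; python3 - <<'E'
from rig import status, viewer
import cv2, numpy as np
np.set_printoptions(precision=4,suppress=True)
o=status.get_obs(); print(o)
for n in ["scene","top"]:
    c=viewer.camera(n); cv2.imwrite(f"pics/{n}0.png",c["pixels"]); print(n,c["fx"],c["fy"],c["cx"],c["cy"]); print(c["pose"])
E
```

```text
{'time': 0.0, 'q': array([ 1.0265,  0.5285,  1.4339,  0.    ,  1.1814, -0.1785]), 'joint_velocities': array([ 0.0013, -0.0005, -0.0004, -0.002 ,  0.0001, -0.0009]), 'joint_torque': array([  0.0006, -44.0032, -17.6594,   0.0633,   0.0582,  -0.0002]), 'position': array([0.2231, 0.583 , 0.2216]), 'tool_rot': array([ 0.1819,  0.9833, -0.001 , -0.0004]), 'ft_force': array([ 0.1335, -0.4697,  0.4301]), 'moment': array([-0.0401,  0.0231,  0.0095]), 'grip_force': 0.0, 'grip_width': 0.08732609345270916}
scene 487.55015795559285 487.55015795559285 310.24824214873667 239.15527844558446
[[-0.7493  0.4927 -0.4424  0.9832]
 [ 0.6621  0.5473 -0.512   0.5113]
 [-0.0102 -0.6765 -0.7363  0.7556]
 [ 0.      0.      0.      1.    ]]
top 590.2516578794881 590.2516578794881 321.18960534177893 239.52468533599645
[[ 0.0226 -0.9968  0.0766  0.4648]
 [-0.9997 -0.0229 -0.003   0.0317]
 [ 0.0048 -0.0765 -0.9971  1.4981]
 [ 0.      0.      0.      1.    ]]
```

View pics/top0.png

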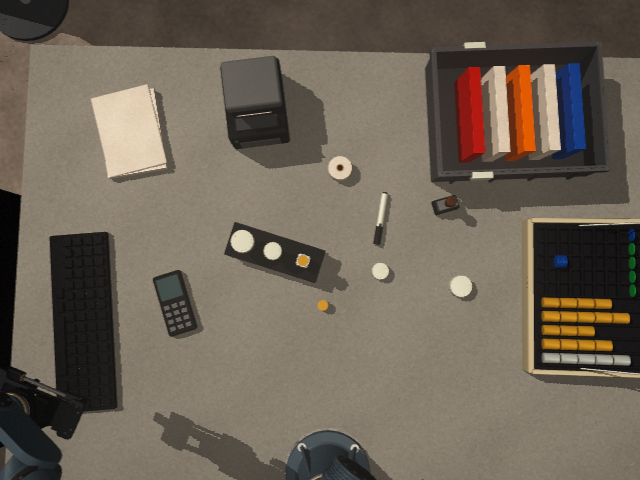

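View pics/scene0.png

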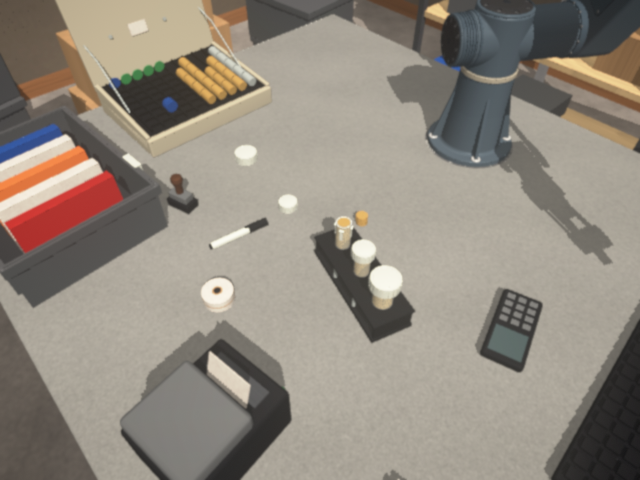

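The top view shows the small cap at about (380,271), the big cap at (461,287), the open tube with brass showing at (303,261), and the capped tubes at (272,251) and (242,241). The scene view has the small cap at (288,204) and the open tube at (344,230).

```bash
cat > h.py <<'E'
import cv2, numpy as np
from scipy.spatial.transform import Rotation as R
np.set_printoptions(precision=4,suppress=True)
def cast(c,u,v,z):
    P=c["pose"]; d=P[:3,:3]@np.array([(u-c["cx"])/c["fx"],(v-c["cy"])/c["fy"],1]); o=P[:3,3]
    return o+d*(z-o[2])/d[2]
def blob(img,u,v,r,white=True,off=(0,0)):
    h=cv2.cvtColor(img,cv2.COLOR_BGR2HSV)
    m=(((h[...,2]>185)&(h[...,1]<60)) if white else ((h[...,1]>110)&(h[...,2]>120))).astype(np.uint8)
    w=np.zeros_like(m); cv2.circle(w,(u,v),r,1,-1); m&=w
    n,l,s,ce=cv2.connectedComponentsWithStats(m); i=1+np.argmax(s[1:,4]); 
    return ce[i],s[i]
E
python3 - <<'E'
from h import *
from rig import viewer
T=viewer.camera("top"); S=viewer.camera("scene")
for n,u,v,r,w,z in [("cap",380,271,16,1,.02),("big",461,287,18,1,.024),("thick",242,241,18,1,.116),("same",272,251,14,1,.114),("tubecoins",303,261,12,0,.105),("coins",323,305,12,0,.022)]:
    ce,s=blob(T["pixels"],u,v,r,w); print("T",n,ce,s,cast(T,*ce,z))
for n,u,v,r,w,z in [("cap",288,204,18,1,.015),("thick",385,280,25,1,.108),("same",363,253,20,1,.108),("tubecoins",344,223,12,0,.105)]:
    ce,s=blob(S["pixels"],u,v,r,w); print("S",n,ce,s,cast(S,*ce,z))
a=cv2.resize(S["pixels"][185:315,260:420],None,fx=4,fy=4,interpolation=cv2.INTER_CUBIC)[:, :]
b=cv2.resize(T["pixels"][220:320,220:400],None,fx=4,fy=4,interpolation=cv2.INTER_CUBIC)
cv2.imwrite("pics/crops.png",cv2.resize(np.vstack([a,cv2.resize(b,(640,356))]),None,fx=.65,fy=.65))
E
```

```text
T cap [379.8421 270.4689] [372 263  17  16 209] [ 0.5041 -0.1213  0.02  ]
T big [460.7967 285.727 ] [450 276  22  21 359] [ 0.4705 -0.3233  0.024 ]
T thick [241.7192 240.6562] [231 230  22  22 381] [0.564  0.2139 0.116 ]
T same [272.1733 250.4311] [264 242  17  17 225] [0.5428 0.142  0.114 ]
T tubecoins [302.5   260.119] [298 255  10  11  84] [0.522  0.0705 0.105 ]
T coins [322.5484 304.9677] [318 300  10  11  93] [0.4151 0.0202 0.022 ]
S cap [287.8333 203.0497] [278 193  20  22 342] [ 0.5032 -0.1182  0.015 ]
S thick [386.441  280.8368] [370 264  34  36 907] [0.5621 0.217  0.108 ]
S same [364.1042 250.7034] [352 238  26  27 499] [0.5418 0.1453 0.108 ]
S tubecoins [343.3333 221.8939] [338 219  11   7  66] [0.5172 0.0675 0.105 ]
```

View pics/crops.png

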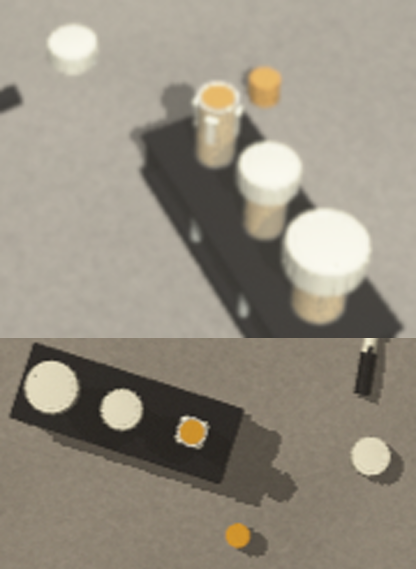

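The crops confirm it. The tube caps are 75 mm apart as expected, and extrapolating that row matches the coins seen in the open tube: about (0.522, 0.070). The cap is at about (0.504, -0.120). I'll go above the tube for a wrist view.

```bash
cat >> h.py <<'E'
def delta(o,t): return R.from_quat(o["tool_rot"]).inv().apply(np.array(t)-o["position"])
E
python3 - <<'E'
from h import *
from rig import status
o=status.get_obs(); print(o["position"],R.from_quat(o["tool_rot"]).as_matrix(),delta(o,[.522,.0705,.22]))
E
```

```text
[0.2233 0.5833 0.2219] [[-0.9338  0.3577 -0.0007]
 [ 0.3577  0.9338 -0.0011]
 [ 0.0002 -0.0013 -1.    ]] [-0.4624 -0.372   0.0023]
```

Call:
arm_command:
  delta_rot:
    - [0,0,0]
    - [0,0,0]
    - [0,0,0]
    - [0,0,0]
    - [0,0,0]
    - [0,0,0]
    - [0,0,0]
    - [0,0,0]
    - [0,0,0]
    - [0,0,0]
  delta_pos:
    - [-0.023,-0.0185,0]
    - [-0.046,-0.037,0]
    - [-0.069,-0.0555,0]
    - [-0.092,-0.074,0]
    - [-0.115,-0.0925,0]
    - [-0.138,-0.111,0]
    - [-0.161,-0.1295,0]
    - [-0.184,-0.148,0]
    - [-0.207,-0.1665,0]
    - [-0.23,-0.185,0]
  gripper: [-1,-1,-1,-1,-1,-1,-1,-1,-1,-1]

```text
time: 1.03
position: [0.3726, 0.3273, 0.2226]
tool_rot: [0.182, 0.983, -0.0, -0.0]
ft_force: [0.5, 0.2, -0.1]
grip_width: 0.0874
grip_force: 0.0
```

Call:
arm_command:
  delta_rot:
    - [0,0,0]
    - [0,0,0]
    - [0,0,0]
    - [0,0,0]
    - [0,0,0]
    - [0,0,0]
    - [0,0,0]
    - [0,0,0]
    - [0,0,0]
    - [0,0,0]
    - [0,0,0]
    - [0,0,0]
  delta_pos:
    - [-0.023,-0.0185,0]
    - [-0.046,-0.037,0]
    - [-0.069,-0.0555,0]
    - [-0.092,-0.074,0]
    - [-0.115,-0.0925,0]
    - [-0.138,-0.111,0]
    - [-0.161,-0.1295,0]
    - [-0.184,-0.148,0]
    - [-0.207,-0.1665,0]
    - [-0.232,-0.187,0]
    - [-0.232,-0.187,0]
    - [-0.232,-0.187,0]
  gripper: [-1,-1,-1,-1,-1,-1,-1,-1,-1,-1,-1,-1]

```text
time: 2.03
position: [0.5226, 0.0696, 0.2223]
tool_rot: [0.184, 0.983, 0.0, -0.0]
ft_force: [-0.5, 0.1, -0.4]
grip_width: 0.0868
grip_force: 0.0
```

```bash
python3 - <<'E'
from h import *
from rig import status,viewer
o=status.get_obs(); W=viewer.camera("wrist"); print(o["position"],o["tool_rot"],o["time"])
cv2.imwrite("pics/w1.png",W["pixels"]); print(W["mount"],{k:W[k] for k in W if k not in("pixels","mount")})
E
```

```text
[0.5226 0.0696 0.2223] [ 0.1835  0.983   0.0001 -0.0001] 2.0333
[[ 0.0007 -0.9581 -0.2863  0.0779]
 [ 1.      0.0005  0.0006  0.0004]
 [-0.0005 -0.2863  0.9581 -0.1623]
 [ 0.      0.      0.      1.    ]] {'fx': 371.64829954431775, 'fy': 371.64829954431775, 'cx': 316.82115227893786, 'cy': 241.51656548409838}
```

View pics/w1.png

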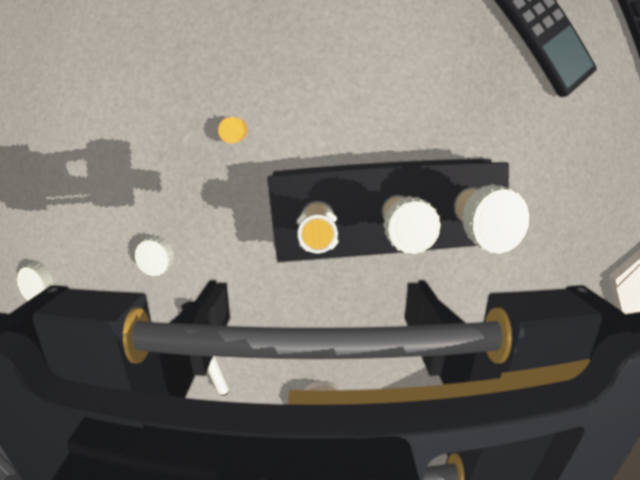

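The wrist view shows the open tube's mouth at (318,233) with a white rim ring, the capped tubes at (414,226) and (499,220), and the small cap at (153,257).

```bash
cat >> h.py <<'E'
def wray(W,o,u,v):
    x,y=(u-W["cx"])/W["fx"],(v-W["cy"])/W["fy"]; th=np.hypot(x,y)
    d=np.array([x/th*np.sin(th),y/th*np.sin(th),np.cos(th)])
    r=R.from_quat(o["tool_rot"]).as_matrix(); M=W["mount"]
    return o["position"]+r@M[:3,3], r@M[:3,:3]@d
def wcast(W,o,u,v,z):
    p,d=wray(W,o,u,v); return p+d*(z-p[2])/d[2]
def wproj(W,o,X):
    r=R.from_quat(o["tool_rot"]).as_matrix(); M=W["mount"]
    c=M[:3,:3].T@(r.T@(np.array(X)-o["position"])-M[:3,3]); s=np.hypot(c[0],c[1]); th=np.arctan2(s,c[2])
    return np.array([W["cx"]+W["fx"]*th*c[0]/s, W["cy"]+W["fy"]*th*c[1]/s])
E
python3 - <<'E'
from h import *
from rig import status,viewer
o=status.get_obs(); W=viewer.camera("wrist"); I=W["pixels"]
for n,u,v,r,w,z in [("cap",153,257,24,1,.02),("thick",499,220,34,1,.116),("same",414,226,30,1,.114),("brass",318,233,20,0,.108)]:
    ce,s=blob(I,u,v,r,w); print(n,ce,s,wcast(W,o,*ce,z))
b=I[190:280,265:375]; cv2.imwrite("pics/z.png",cv2.resize(b,None,fx=7,fy=6.5,interpolation=cv2.INTER_NEAREST)[:600,:790])
X=[.522,.0705,.11]; print(wproj(W,o,X)); 
E
```

```text
cap [154.3559 259.5688] [ 134  241   43   41 1329] [ 0.5051 -0.1158  0.02  ]
thick [501.283  222.2886] [ 472  190   61   65 3011] [0.5621 0.2159 0.116 ]
same [412.7957 229.0532] [ 387  203   52   54 2163] [0.5414 0.1428 0.114 ]
brass [316.3943 235.8243] [302 222  30  29 700] [0.5215 0.071  0.108 ]
[315.9787 237.3085]
```

View pics/z.png

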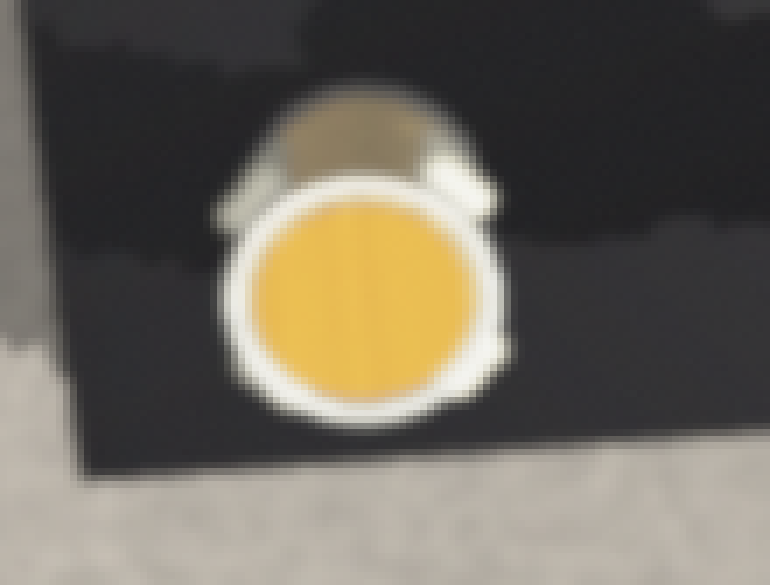

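```bash
python3 - <<'E'
from h import *
from rig import status,viewer
o=status.get_obs(); W=viewer.camera("wrist"); print(o["position"],wcast(W,o,316.6,236.4,.11)); print(delta(o,[.5045,-.1195,.132]))
E
```

```text
[0.521  0.0715 0.2222] [0.521  0.0719 0.11  ]
[-0.0531 -0.1842  0.0901]
```

Call:
arm_command:
  delta_rot:
    - [0,0,0]
    - [0,0,0]
    - [0,0,0]
    - [0,0,0]
    - [0,0,0]
    - [0,0,0]
    - [0,0,0]
    - [0,0,0]
    - [0,0,0]
    - [0,0,0]
    - [0,0,0]
  delta_pos:
    - [-0.008,-0.026,0]
    - [-0.016,-0.052,0]
    - [-0.024,-0.078,0]
    - [-0.032,-0.104,0]
    - [-0.04,-0.13,0.02]
    - [-0.048,-0.157,0.04]
    - [-0.053,-0.184,0.06]
    - [-0.053,-0.184,0.08]
    - [-0.053,-0.184,0.09]
    - [-0.053,-0.184,0.09]
    - [-0.053,-0.184,0.09]
  gripper: [-1,-1,-1,-1,-1,-1,-1,-1,-1,-1,-1]

```text
time: 3.1
position: [0.5053, -0.1183, 0.1325]
tool_rot: [0.181, 0.983, 0.0, -0.001]
ft_force: [-0.1, -0.2, -0.2]
grip_width: 0.0868
grip_force: 0.0
```

```bash
python3 - <<'E'
from h import *
from rig import status,viewer
for i in range(6):
    o=status.get_obs(); W=viewer.camera("wrist"); ce,s=blob(W["pixels"],317,236,45,1)
    print(o["position"],o["tool_rot"],ce,s,wcast(W,o,*ce,.02))
b=W["pixels"][180:300,240:400]; cv2.imwrite("pics/z2.png",cv2.resize(b,None,fx=4,fy=4,interpolation=cv2.INTER_NEAREST))
E
```

```text
[ 0.5053 -0.1183  0.1325] [ 0.181   0.9835  0.0003 -0.0007] [312.6168 234.2963] [ 285  207   57   55 2393] [ 0.5027 -0.1201  0.02  ]
[ 0.506  -0.1186  0.1332] [0.1808 0.9835 0.     0.0003] [312.7326 232.8529] [ 285  206   57   55 2386] [ 0.5027 -0.12    0.02  ]
[ 0.5064 -0.1188  0.1336] [ 0.1808  0.9835 -0.0002  0.0009] [312.7943 231.9698] [ 285  205   57   55 2382] [ 0.5027 -0.1201  0.02  ]
[ 0.5065 -0.119   0.1337] [ 0.1809  0.9835 -0.0003  0.0012] [313.2757 231.699 ] [ 286  205   60   54 2405] [ 0.5029 -0.1199  0.02  ]
[ 0.5065 -0.1192  0.1338] [ 0.181   0.9835 -0.0003  0.0012] [313.445 231.624] [ 286  204   61   55 2407] [ 0.5028 -0.1199  0.02  ]
[ 0.5064 -0.1193  0.1337] [ 0.1812  0.9834 -0.0003  0.0011] [313.4667 231.617 ] [ 286  204   57   55 2389] [ 0.5027 -0.1201  0.02  ]
```

View pics/z2.png

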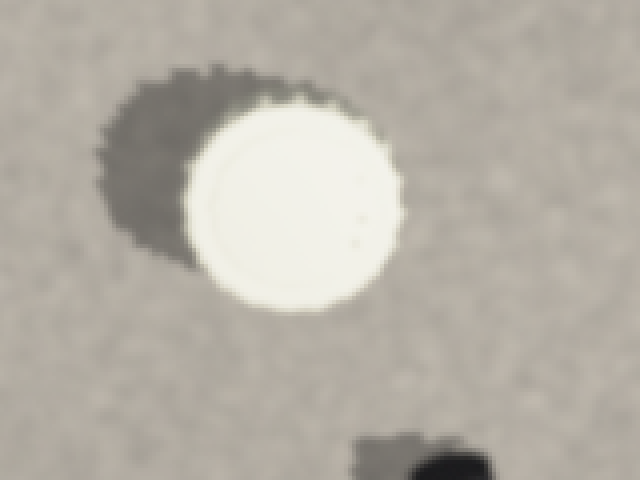

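The cap shows cleanly and its position is stable at about (0.503, -0.120), with the free desk around it clear for the fingers. Descending to grasp.

Call:
arm_command:
  delta_rot:
    - [0,0,0]
    - [0,0,0]
    - [0,0,0]
    - [0,0,0]
    - [0,0,0]
    - [0,0,0]
    - [0,0,0]
    - [0,0,0]
    - [0,0,0]
  delta_pos:
    - [0.0026,-0.002,0.02]
    - [0.0026,-0.002,0.045]
    - [0.0026,-0.002,0.07]
    - [0.0026,-0.002,0.09]
    - [0.0026,-0.002,0.105]
    - [0.0026,-0.002,0.115]
    - [0.0026,-0.002,0.122]
    - [0.0026,-0.002,0.127]
    - [0.0026,-0.002,0.127]
  gripper: [-1,-1,-1,-1,-1,-1,-1,-1,-1]

```text
time: 4.15
position: [0.5025, -0.1207, 0.0052]
tool_rot: [0.182, 0.983, 0.0, -0.0]
ft_force: [0.6, 0.9, -0.2]
grip_width: 0.0869
grip_force: 0.0
```

Call:
arm_command:
  delta_rot:
    - [0,0,0]
    - [0,0,0]
    - [0,0,0]
    - [0,0,0]
    - [0,0,0]
    - [0,0,0]
    - [0,0,0]
    - [0,0,0]
    - [0,0,0]
    - [0,0,0]
  delta_pos:
    - [0,0,0]
    - [0,0,0]
    - [0,0,0]
    - [0,0,0]
    - [0,0,0]
    - [0,0,0]
    - [0,0,0]
    - [0,0,0]
    - [0,0,0]
    - [0,0,0]
  gripper: [1,1,1,1,1,1,1,1,1,1]
  grip_force: 40

```text
time: 4.98
position: [0.5024, -0.1207, 0.0056]
tool_rot: [0.182, 0.983, -0.0, 0.0]
ft_force: [-0.1, -0.4, 1.3]
grip_width: 0.0412
grip_force: 40.0
```

Gripped at 41 mm. Lifting, then checking the cap in the hand.

Call:
arm_command:
  delta_rot:
    - [0,0,0]
    - [0,0,0]
    - [0,0,0]
    - [0,0,0]
    - [0,0,0]
    - [0,0,0]
    - [0,0,0]
    - [0,0,0]
    - [0,0,0]
    - [0,0,0]
  delta_pos:
    - [0,0,-0.01]
    - [0,0,-0.03]
    - [0,0,-0.055]
    - [0,0,-0.08]
    - [0,0,-0.105]
    - [0,0,-0.13]
    - [0,0,-0.15]
    - [0,0,-0.16]
    - [0,0,-0.16]
    - [0,0,-0.16]
  gripper: [1,1,1,1,1,1,1,1,1,1]

```text
time: 5.82
position: [0.5022, -0.1206, 0.1657]
tool_rot: [0.182, 0.983, -0.0, 0.0]
ft_force: [-0.7, 0.5, -0.4]
grip_width: 0.0417
grip_force: 40.0
```

```bash
python3 - <<'E'
from h import *
from rig import status,viewer
for i in range(5): o=status.get_obs(); W=viewer.camera("wrist")
r=R.from_quat(o["tool_rot"])
print(o["position"],o["tool_rot"],o["grip_width"],"tcp px",wproj(W,o,o["position"]))
print("to tube above",delta(o,[.5215,.0713,.165]), [delta(o,[.5215,.0713,z])[2] for z in (.118,.113,.109)])
cv2.imwrite("pics/w3.png",W["pixels"][160:480,100:540])
E
```

```text
[ 0.5015 -0.1203  0.1641] [ 0.1819  0.9833  0.0004 -0.0016] 0.04140551657568441 tcp px [315.7008 299.977 ]
to tube above [ 0.0499  0.1861 -0.0007] [np.float64(0.046324162476404585), np.float64(0.05132413616245856), np.float64(0.05532411511130176)]
```

View pics/w3.png

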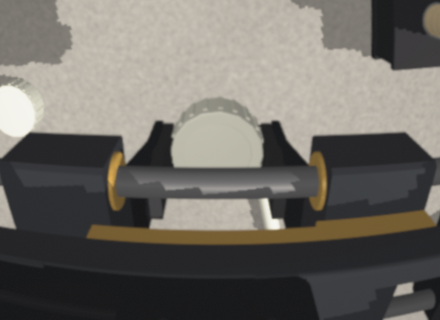

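The cap is held between the fingers, its top-face near edge at row ~272 and its skirt foot edge at row ~257 (column ~317). I'll check these against the expected projections to find its offset along tool x.

```bash
python3 - <<'E'
from h import *
from rig import status,viewer
o=status.get_obs(); W=viewer.camera("wrist"); r=R.from_quat(o["tool_rot"])
for e in (-.002,0,.002,.004):
    f=lambda t: wproj(W,o,o["position"]+r.apply(t))
    print(e,"foot",f([.021+e,0,.0056]),"top",f([.021+e,0,-.0144]))
g=cv2.cvtColor(W["pixels"],cv2.COLOR_BGR2GRAY)
print(g[248:290,312:322].mean(1).astype(int))
E
```

```text
-0.002 foot [315.7134 259.058 ] top [315.6031 274.5237]
0 foot [315.7124 255.1019] top [315.601  270.1665]
0.002 foot [315.7114 251.117 ] top [315.5991 265.7695]
0.004 foot [315.7104 247.104 ] top [315.5973 261.3336]
[183 184 185 185 184 184 183 181 174 161 148 141 140 139 139 139 139 140
 143 148 149 146 148 161 179 188 189 187 186 186 186 186 186 186 185 185
 185 186 187 187 187 187]
```

Call:
arm_command:
  delta_rot:
    - [0,0,0]
    - [0,0,0]
    - [0,0,0]
    - [0,0,0]
    - [0,0,0]
    - [0,0,0]
    - [0,0,0]
    - [0,0,0]
    - [0,0,0]
    - [0,0,0]
    - [0,0,0]
  delta_pos:
    - [-0.003,0.015,0]
    - [-0.006,0.04,0]
    - [-0.008,0.065,0]
    - [-0.01,0.09,0]
    - [-0.013,0.115,0]
    - [-0.016,0.14,0]
    - [-0.018,0.165,0]
    - [-0.02,0.18,0]
    - [-0.02,0.186,0]
    - [-0.02,0.186,0]
    - [-0.02,0.186,0]
  gripper: [1,1,1,1,1,1,1,1,1,1,1]

```text
time: 7.03
position: [0.587, 0.0453, 0.1651]
tool_rot: [0.182, 0.983, -0.0, -0.001]
ft_force: [0.6, -0.5, -0.8]
grip_width: 0.0413
grip_force: 40.0
```

```bash
python3 - <<'E'
from h import *
from rig import status,viewer
for i in range(6):
    o=status.get_obs(); W=viewer.camera("wrist"); I=W["pixels"]
    if i%2: continue
    g=wproj(W,o,[.5215,.0713,.11]).astype(int)
    ce,s=blob(I,*map(int,g),30,False)
    print(o["position"],o["tool_rot"],g,ce,s, delta(o,wcast(W,o,*ce,.108)),wcast(W,o,*ce,.108))
x,y=map(int,ce); print(x,y); cv2.imwrite("pics/z4.png",cv2.resize(I[y-50:y+50,x-60:x+60],None,fx=6,fy=6,interpolation=cv2.INTER_NEAREST))
E
```

```text
[0.587  0.0453 0.1651] [ 0.1817  0.9834 -0.0004 -0.0007] [317 146] [316.8971 145.7329] [ 297  126   41   40 1254] [0.0708 0.0006 0.0572] [0.521  0.0711 0.108 ]
[0.587  0.0447 0.1653] [ 0.1824  0.9832 -0.0003 -0.0005] [318 146] [317.7484 145.3814] [ 298  126   40   40 1256] [0.071  0.0011 0.0574] [0.5211 0.0711 0.108 ]
[0.5872 0.0447 0.1655] [ 0.1826  0.9832 -0.0002 -0.0003] [318 145] [317.5846 144.9832] [ 298  126   40   39 1247] [0.0712 0.001  0.0575] [0.521  0.0711 0.108 ]
317 144
```

View pics/z4.png

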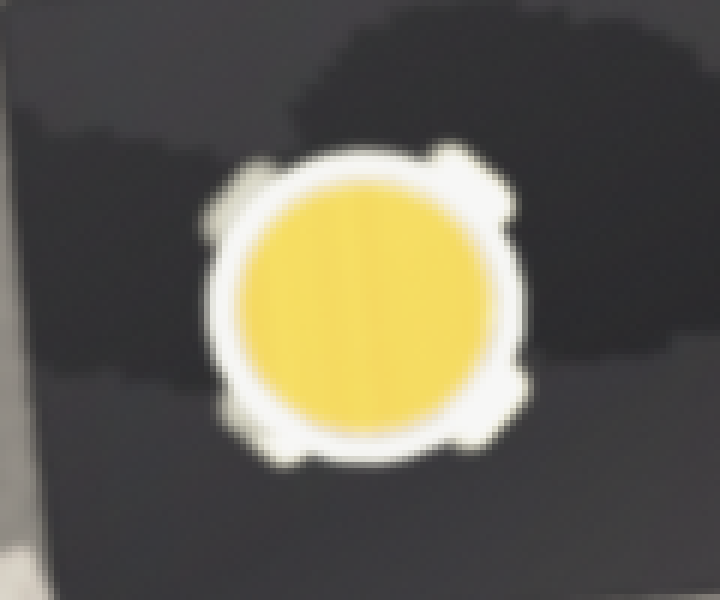

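The view is nearly plumb, with the ring centred at about (317,145) and the four nubs symmetric. The tube is at (0.521, 0.071), consistent across three views. Moving over and lowering to just above the rim.

Call:
arm_command:
  delta_rot:
    - [0,0,0]
    - [0,0,0]
    - [0,0,0]
    - [0,0,0]
    - [0,0,0]
    - [0,0,0]
    - [0,0,0]
    - [0,0,0]
    - [0,0,0]
    - [0,0,0]
    - [0,0,0]
    - [0,0,0]
  delta_pos:
    - [0.015,0.0007,0]
    - [0.035,0.0007,0]
    - [0.055,0.0007,0]
    - [0.067,0.0007,0]
    - [0.0717,0.0007,0.005]
    - [0.0717,0.0007,0.02]
    - [0.0717,0.0007,0.032]
    - [0.0717,0.0007,0.04]
    - [0.0717,0.0007,0.045]
    - [0.0717,0.0007,0.045]
    - [0.0717,0.0007,0.045]
    - [0.0717,0.0007,0.045]
  gripper: [1,1,1,1,1,1,1,1,1,1,1,1]
  grip_force: 50

```text
time: 8.33
position: [0.5215, 0.072, 0.1209]
tool_rot: [0.182, 0.983, 0.0, 0.001]
ft_force: [-1.1, -1.0, 0.6]
grip_width: 0.0408
grip_force: 50.0
```

Call:
arm_command:
  delta_rot:
    - [0,0,0]
    - [0,0,0]
    - [0,0,0]
    - [0,0,0]
    - [0,0,0]
    - [0,0,0]
  delta_pos:
    - [0,0,0.001]
    - [0,0,0.002]
    - [0,0,0.004]
    - [0,0,0.006]
    - [0,0,0.008]
    - [0,0,0.008]
  gripper: [1,1,1,1,1,1]

```text
time: 8.83
position: [0.5206, 0.0721, 0.1121]
tool_rot: [0.182, 0.983, -0.0, -0.0]
ft_force: [0.3, -1.1, 0.3]
grip_width: 0.0407
grip_force: 50.0
```

Call:
arm_command:
  delta_rot:
    - [0,0,0]
    - [0,0,0]
    - [0,0,0]
    - [0,0,0]
  delta_pos:
    - [0,0,0.001]
    - [0,0,0.002]
    - [0,0,0.002]
    - [0,0,0.002]
  gripper: [1,1,1,1]

```text
time: 9.17
position: [0.5209, 0.0721, 0.1105]
tool_rot: [0.182, 0.983, -0.0, -0.0]
ft_force: [-0.5, -0.4, 0.1]
grip_width: 0.0409
grip_force: 50.0
```

No contact forces and the foot is about 5 mm below the rim, so the skirt is around the tube. Continuing in small steps.

Call:
arm_command:
  delta_rot:
    - [0,0,0]
    - [0,0,0]
    - [0,0,0]
    - [0,0,0]
    - [0,0,0]
  delta_pos:
    - [0,0,0.001]
    - [0,0,0.002]
    - [0,0,0.002]
    - [0,0,0.002]
    - [0,0,0.002]
  gripper: [1,1,1,1,1]

```text
time: 9.58
position: [0.5211, 0.0721, 0.1087]
tool_rot: [0.182, 0.983, -0.0, 0.0]
ft_force: [-0.2, -0.0, 1.4]
grip_width: 0.0406
grip_force: 50.0
```

Call:
arm_command:
  delta_rot:
    - [0,0,0]
    - [0,0,0]
    - [0,0,0]
    - [0,0,0]
    - [0,0,0]
  delta_pos:
    - [0,0,0.0005]
    - [0,0,0.001]
    - [0,0,0.001]
    - [0,0,0.001]
    - [0,0,0.001]
  gripper: [1,1,1,1,1]

```text
time: 10.0
position: [0.5213, 0.072, 0.1085]
tool_rot: [0.182, 0.983, -0.0, 0.001]
ft_force: [-1.1, -0.2, 7.0]
grip_width: 0.0408
grip_force: 50.0
```

Call:
arm_command:
  delta_rot:
    - [0,0,0]
    - [0,0,0]
    - [0,0,0]
    - [0,0,0]
    - [0,0,0]
  delta_pos:
    - [0,0,0.0005]
    - [0,0,0.001]
    - [0,0,0.001]
    - [0,0,0.001]
    - [0,0,0.001]
  gripper: [1,1,1,1,1]

```text
time: 10.42
position: [0.5217, 0.0718, 0.108]
tool_rot: [0.182, 0.983, -0.0, 0.001]
ft_force: [-1.5, -1.0, 10.4]
grip_width: 0.0414
grip_force: 50.0
```

Contact came at the expected 0.1086 m with little side force. Now pressing.

Call:
arm_command:
  delta_rot:
    - [0,0,0]
    - [0,0,0]
    - [0,0,0]
    - [0,0,0]
    - [0,0,0]
  delta_pos:
    - [0,0,0.0005]
    - [0,0,0.001]
    - [0,0,0.0015]
    - [0,0,0.0015]
    - [0,0,0.0015]
  gripper: [1,1,1,1,1]
  grip_force: 60

```text
time: 10.83
position: [0.521, 0.0717, 0.1053]
tool_rot: [0.182, 0.983, -0.0, 0.0]
ft_force: [-0.8, -2.8, 1.9]
grip_width: 0.0408
grip_force: 60.0
```

Call:
arm_command:
  delta_rot:
    - [0,0,0]
    - [0,0,0]
    - [0,0,0]
    - [0,0,0]
    - [0,0,0]
  delta_pos:
    - [0,0,0.0005]
    - [0,0,0.001]
    - [0,0,0.0015]
    - [0,0,0.0015]
    - [0,0,0.0015]
  gripper: [1,1,1,1,1]

```text
time: 11.25
position: [0.5206, 0.072, 0.1028]
tool_rot: [0.182, 0.983, -0.0, -0.001]
ft_force: [0.1, -3.3, -4.0]
grip_width: 0.0408
grip_force: 60.0
```

It snapped: the force dropped. Home should be at TCP z ≈ 0.099.

Call:
arm_command:
  delta_rot:
    - [0,0,0]
    - [0,0,0]
    - [0,0,0]
    - [0,0,0]
    - [0,0,0]
    - [0,0,0]
  delta_pos:
    - [0,0,0.001]
    - [0,0,0.002]
    - [0,0,0.003]
    - [0,0,0.0035]
    - [0,0,0.0035]
    - [0,0,0.0035]
  gripper: [1,1,1,1,1,1]

```text
time: 11.75
position: [0.5208, 0.0722, 0.1001]
tool_rot: [0.182, 0.983, 0.0, -0.0]
ft_force: [-0.8, -1.8, -1.0]
grip_width: 0.0408
grip_force: 60.0
```

Call:
arm_command:
  delta_rot:
    - [0,0,0]
    - [0,0,0]
    - [0,0,0]
    - [0,0,0]
    - [0,0,0]
  delta_pos:
    - [0,0,0.0005]
    - [0,0,0.001]
    - [0,0,0.0015]
    - [0,0,0.0015]
    - [0,0,0.0015]
  gripper: [1,1,1,1,1]

```text
time: 12.17
position: [0.521, 0.0722, 0.0993]
tool_rot: [0.182, 0.983, 0.0, 0.0]
ft_force: [-2.2, -1.9, 5.4]
grip_width: 0.0412
grip_force: 60.0
```

Home contact came at the expected height. Pressing more firmly.

Call:
arm_command:
  delta_rot:
    - [0,0,0]
    - [0,0,0]
    - [0,0,0]
    - [0,0,0]
    - [0,0,0]
    - [0,0,0]
    - [0,0,0]
  delta_pos:
    - [0,0,0.0005]
    - [0,0,0.001]
    - [0,0,0.0015]
    - [0,0,0.002]
    - [0,0,0.002]
    - [0,0,0.002]
    - [0,0,0.002]
  gripper: [1,1,1,1,1,1,1]

```text
time: 12.75
position: [0.521, 0.0722, 0.0992]
tool_rot: [0.182, 0.983, 0.0, 0.001]
ft_force: [-4.8, -2.0, 19.5]
grip_width: 0.041
grip_force: 60.0
```

```bash
python3 - <<'E'
from h import *
from rig import status,viewer
for i in range(4):
    o=status.get_obs(); W=viewer.camera("wrist"); print(o["time"],o["position"],o["ft_force"],o["moment"],o["grip_width"])
S=viewer.camera("scene"); cv2.imwrite("pics/s5.png",cv2.resize(S["pixels"][150:340,230:430],None,fx=3,fy=3))
E
```

```text
12.75 [0.521  0.0722 0.0992] [-4.8491 -1.9568 19.524 ] [-0.4463  0.9127 -0.022 ] 0.04098688267936489
12.8 [0.521  0.0722 0.0992] [-5.6013 -1.4212 19.2201] [-0.4263  0.8761  0.0039] 0.04107218042602124
12.85 [0.521  0.0722 0.0992] [-4.3013 -1.5881 20.4648] [-0.4078  0.8761  0.0392] 0.04080753244549846
12.9 [0.521  0.0722 0.0992] [-4.8295 -1.3446 19.3488] [-0.4593  0.946  -0.0303] 0.040940802124358765
```

View pics/s5.png

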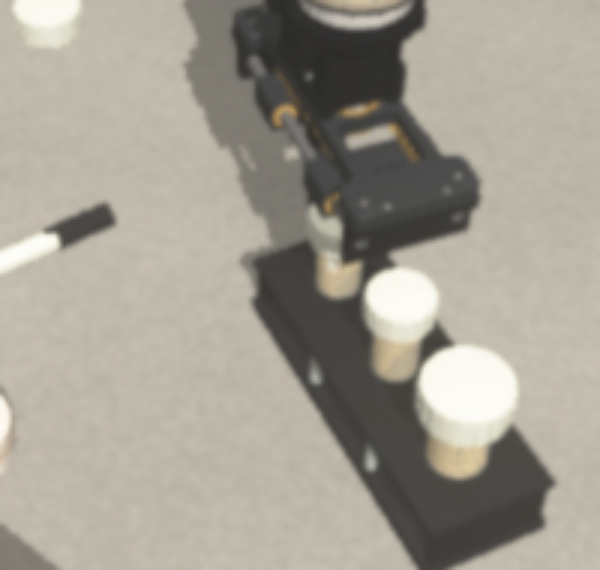

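The picture shows the cap at (330,230) seated on the open tube and held by the fingers, with the rack's other tubes and the marker undisturbed. The push is steady at about 19 N and no longer moves the cap, so I'm handing in.

```bash
python3 -c "
from rig import robot; print(robot.hand_in())"
```

```text
the job is handed in; nothing more can be done
None
```

The smaller cap is snapped over the nubs and fully home on the open tube, still held down at about 19 N with the fingers gripping it; nothing else on the desk was touched, and I handed the job in at about 13 s without seeing a verdict.

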